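# Seat the spice shaker and turn its cap open to the spout

## Robot

A 6-joint arm with a two-finger parallel gripper is mounted at the origin on a cart in front of the work surface, level with it; the furniture and walls round the work are solid. World frame = base frame: x ahead of the robot, y to its left, z up, the work surface at z = 0. Lengths are in m, angles in rad, forces in N, time in s.
With the tool pointing down it reaches from about 0.225 to 0.875 m from the base axis. Payload 3.4 kg.
Tool frame: the origin (TCP) lies midway between the tips of the shut fingers; the grasp point (between the pads) lies 19 mm behind it (robot.hold_point_z is the distance from the TCP to the grasp point, in m); z points along the fingers, y is the line along which they close (so a half turn about z gives the same grasp; the last joint's range is limited). The gripper opens to 85 mm and grips with 20 to 120 N. Pads are 22 mm wide; open, the fingers measure 114 mm over their backs; the gripper's body (76 mm by 85 mm) begins 54 mm behind the grasp point. The pads swing forward as they close: fully open they stand 13 mm farther back than shut.
Start: joints at [1.046, 0.276, 1.505, -0, 1.361, -0.121], TCP at [0.226, 0.529, 0.231] pointing down, gripper open.
Joint ranges: [-2.89, 2.89], [-0.75, 2.08], [0.22, 2.7], [-1.18, 4.32], [0.11, 2.71], [-2.7, 2.7]. Speed limits (rad/s): [2.57, 2.57, 3.14, 3.14, 3.14, 3.14].

## Interface

Orientations are given as a rotation vector (axis times angle).
In Python, from bench import robot, imaging gives the robot as it stands. The module is installed in compiled form; this text tells all that it offers.
- The arm moves only by the tool jog_arm, never from a script. Its argument "plan" is a list that holds one entry, the list of rows, each a list of 7 numbers: the finger opening in m, from 0 to 0.0854, then the shift along the tool's x, y, z in m, then the turn, a rotation vector about the tool's x, y, z in rad. In form: [[[jaw, x, y, z, ax, ay, az], ...]]. A call has 1 to 8 rows; each row is the pose to reach, as a shift and turn from the pose commanded when the call began, along the tool's axes at that moment; what a row does not reach only later rows make up. A row lasts 1/12 s, in which the tool goes at most 41.7 mm and 7.16 degrees, less where a joint would pass 70% of its speed; a pose out of reach is approached as far as the arm can. A call with a gripper value outside its range is refused whole. The fingers move at their own pace and stop on an object; "force" is the grip in N (left out, the last holds). Time passes only in rows, so rows that repeat a pose let the fingers close. It gives the time, the measured TCP pose, the force, the opening and the grip force at its end, in the units of the state.
- robot.observe(): the state, without advancing time (a new reading comes with each control period).
- imaging.capture(name): name is "scene" or "top" or "wrist"; returns the picture (384x512x3 uint8, red, green, blue); there is no depth.
- imaging.camera_info(name): a dict with "fx", "fy", "cx", "cy" (pixels), "distortion" ([k1, k2, p1, p2, k3] as OpenCV has them; the pictures are not rectified), "rvec" (rotation vector, rad) and "tvec" (3), from world to camera coordinates, as OpenCV has them; the wrist camera has in their place "tool_from_camera" (4x4, takes a point from camera to tool coordinates, whose origin is the TCP and whose axes are the flange's). Camera axes: x right, y down, z forward; pixel columns grow to the right and rows downward; lengths in m; the calibration is good to about 2 mm. A picture is of the moment at which its call begins: read the wrist's pose just before it. camera_info takes no time and is no camera call.
- robot.hand_in(): hands the job in; it is judged then, once.
The state is a dict: "time_s": time; "joints": joint angles; "joint_velocities": joint speeds; "tau": joint torques, N m; "tool_pos": TCP position; "tcp_rot": TCP orientation; "ft_force": force on the tool from outside, world axes, zero at the start; "wrist_torque": the same for the moment, N m; "gripper_width": finger opening in m; "grip_force": force on a finger pad.
Only numpy, scipy, OpenCV 4.12 (cv2) and the standard library are available. Lean on these libraries where they do the work, as an engineer would, in place of code of your own. Each camera call takes 0.05 s, during which the arm holds its last target. There are 200 camera calls.

## Task

Stand the white square spice shaker upright in the square socket of the dark steel block and let go of it. Then turn its black cap, never lifting it off the shaker, so that the cap's opening comes round to the side with the spout; feel about there for the place where the cap drops fully home by a few millimetres, and leave it so. Leave the lemon and the two garlic bulbs where they are.

Things in the scene. Friction and masses are not known exactly. Their poses are not given: they have to be found in the camera images.
- holder: dark steel block 90 x 90 x 22 mm, fixed on the wooden board (board top at z = 16 mm), edges along its x and y. Origin: centre of its underside. In its top, in the middle, a square socket 61 x 61 mm with edges along x and y, bevelled 3 mm at the mouth, its floor 4 mm above the origin (18 mm deep).
- shaker: white square spice shaker with upright walls 56 x 56 mm and 66 mm high, 0.2 to 0.45 kg; starts upright on the board and fits the socket any of the four ways round. Origin: centre of its underside, z up. Its +x face has the spout; its -x, +y and -y faces are plain.
- spout (a point): tip of the pouring spout on the shaker's +x face: a trough 24 mm wide, standing out about 14 mm, between 50 and 69 mm above the shaker's underside.
- collar (a point): fixed point on the shaker's axis, 73 mm above its underside: top of the round white collar (52 mm diameter) under the cap. Its rim has 7 unevenly spaced notches, 5 mm deep. The collar is stiff to turn (over 0.5 Nm) and its pour hole does not point exactly at the spout: it is off by an unknown angle of up to 0.2 rad either way, not shown in this frame.
- cap: black round cap, 54 mm diameter, 55 to 100 g, loose on the shaker; a 13 mm pin below it stands in the collar and keeps it centred (1 mm play), so it turns easily either way. Origin: on its axis, at the underside of its 4 mm disc; z up; +x points to its opening. 7 uneven keys 4.5 mm high under it rest on the collar's rim: the origin is then 77.5 mm above the shaker's underside.
- knob (a point): on the cap's axis, 14 mm above the cap's origin: middle of the knob, an upright bar 30 mm long along the cap's y, 12 mm wide along its x, from 4 to 24 mm above the cap's origin. Where the cap's x is within 0.2 rad of the shaker's x (exact place known only by feel, +-0.08 rad) the loose cap sinks 4.5 mm by its own weight and its keys then stop it turning either way.
- opening (a point): middle of the cap's opening, a wedge-shaped window from 8 to 18 mm off the axis, 80 degrees wide; 13 mm from the cap's axis along its +x, at the top of the disc.
- lemon: lemon, 83 x 58 x 58 mm, at the back of the board; bystander; origin at its underside
- garlic_1: garlic bulb, about 50 mm, at the back of the board; bystander; origin at its underside
- garlic_2: garlic bulb, about 50 mm, at the back of the board; bystander; origin at its underside

How it is judged:
By the outcome, as a careful person would: the job done as asked, in the order asked, and still so for the second after the job is handed in, with the robot touching nothing.
It also fails if it takes over 72 s, if anything falls off the work surface, if the arm or the gripper's body presses on something with over 40 N, if the wrist force passes 120 N, or if a joint passes its speed limit or range.

## Working session

There is one attempt and no reset: what is moved stays moved. The work goes in short steps, Python scripts to look and compute and a tool call to move; the robot and the scene stay as the last step left them, time stands still between calls to the robot, and variables do not carry over. Pictures are saved under pics/ and viewed, at most 10 in all, crops included, and the job is handed in when it is done.

Besides the shell and the picture viewer there is one more tool, called as name(argument=value, ...), one argument or row to a line, values as JSON. jog_arm: Moves the arm, as the interface text tells. Its arguments: {"type":"object","properties":{"plan":{"type":"array","items":{"type":"array","items":{"type":"array","items":{"type":"number"}}}},"force":{"type":"number"}},"required":["plan"]}

```bash
mkdir -p pics
cat > h.py <<'E'
import numpy as np, cv2
from scipy.spatial.transform import Rotation as R
from bench import robot, imaging
def ray(name,uv,T=None):
    c=imaging.camera_info(name)
    K=np.array([[c['fx'],0,c['cx']],[0,c['fy'],c['cy']],[0,0,1.]])
    p=cv2.undistortPoints(np.array(uv,float).reshape(-1,1,2),K,np.array(c['distortion'],float)).reshape(-1,2)
    d=np.c_[p,np.ones(len(p))]
    if name=='wrist':
        s=robot.observe() if T is None else T
        Rt=R.from_rotvec(s['tcp_rot']).as_matrix(); M=np.array(c['tool_from_camera'])
        return Rt@M[:3,3]+s['tool_pos'], d@(Rt@M[:3,:3]).T
    Rm=R.from_rotvec(np.ravel(c['rvec'])).as_matrix()
    return -Rm.T@np.ravel(c['tvec']), d@Rm
def on_z(name,uv,z,T=None):
    o,d=ray(name,uv,T); return o+d*((z-o[2])/d[:,2])[:,None]
def save(n,img): cv2.imwrite('pics/'+n+'.png',img[...,::-1])
E
python3 - <<'E'
from h import *
s=robot.observe(); print(s)
a=imaging.capture('top'); b=imaging.capture('scene')
np.save('top.npy',a);np.save('scene.npy',b)
save('top1',a);save('scene1',b)
for n in('top','scene'):print(ray(n,[[256,192]]))
E
```

```text
{'time_s': 0.0, 'joints': array([ 1.04600779e+00,  2.76589376e-01,  1.50614091e+00, -2.04809251e-05,
        1.36070887e+00, -1.20970370e-01]), 'joint_velocities': array([ 7.50875288e-04, -3.69213747e-04, -5.35967851e-04, -1.34663988e-03,
       -1.26277276e-03, -5.98159536e-05]), 'tau': array([ 5.92268170e-04, -4.16767859e+01, -2.45810902e+01, -3.39542876e-04,
        1.11317620e-02,  2.83531278e-06]), 'tool_pos': array([0.22566092, 0.52828455, 0.23043983]), 'tcp_rot': array([-6.29894449e-01, -3.07721760e+00,  2.76008054e-03]), 'ft_force': array([-0.21807289, -0.79424619,  0.74927043]), 'wrist_torque': array([-0.00750973,  0.03880189,  0.04628045]), 'grip_force': 0.0, 'gripper_width': 0.08529849885671059}
(array([0.37408843, 0.01064411, 0.91974776]), array([[ 0.23145148,  0.01101049, -0.97307605]]))
(array([-0.06077452, -0.30434418,  0.58322183]), array([[ 0.69902436,  0.41791874, -0.58037409]]))
```

View pics/top1.png

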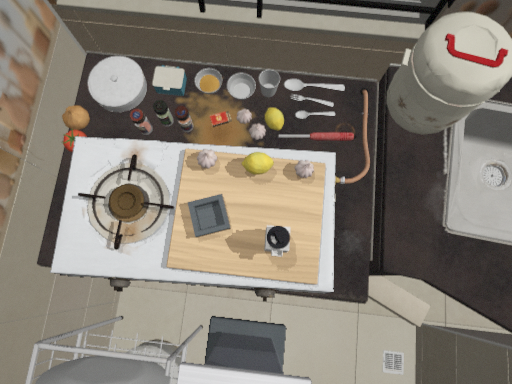

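View pics/scene1.png

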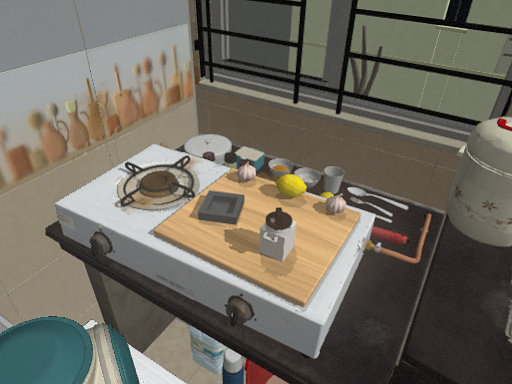

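The top view shows the holder at about (209,215), the shaker at (277,240) with its spout toward the bottom of the image, the lemon at (258,162), and the garlic at (207,158) and (305,170). The scene view agrees. I'll enlarge and measure.

Run:
```python
from h import *
a=np.load('top.npy');b=np.load('scene.npy')
A=cv2.resize(a[185:265,180:310],None,fx=6,fy=6,interpolation=cv2.INTER_CUBIC)[:,:780]
B=cv2.resize(b[185:270,190:310],None,fx=6,fy=6,interpolation=cv2.INTER_CUBIC)
save('topc',A);save('scc',B)
# holder outline top view
g=a.astype(int); v=g.max(2)
m=((v<110)&(g.max(2)-g.min(2)<40)).astype(np.uint8)
sub=np.zeros_like(m); sub[190:242,183:235]=m[190:242,183:235]
cs,_=cv2.findContours(sub,cv2.RETR_EXTERNAL,2)
c=max(cs,key=cv2.contourArea); r=cv2.minAreaRect(c);print('holder',r)
p=on_z('top',cv2.boxPoints(r),0.038);print(p, p.mean(0),np.linalg.norm(np.diff(p,axis=0),axis=1))
sub=np.zeros_like(m); sub[222:262,262:295]=(v<80)[222:262,262:295]
cs,_=cv2.findContours(sub,cv2.RETR_EXTERNAL,2);c=max(cs,key=cv2.contourArea)
r=cv2.minEnclosingCircle(c);print('cap',r,cv2.boundingRect(c));print(on_z('top',[r[0]],0.016+0.08))
```

```text
holder ((208.5, 213.50001525878906), (30.80202293395996, 32.7423095703125), 75.96376037597656)
[[0.53781798 0.18676797 0.038     ]
 [0.56717324 0.10936607 0.038     ]
 [0.49321673 0.08095629 0.038     ]
 [0.46473308 0.15706253 0.038     ]] [0.51573526 0.13353821 0.038     ] [0.08278155 0.0792255  0.08126179]
cap ((277.6363525390625, 237.0), 11.121156692504883) (267, 226, 22, 23)
[[ 0.46905027 -0.04129209  0.096     ]]
```

View pics/topc.png

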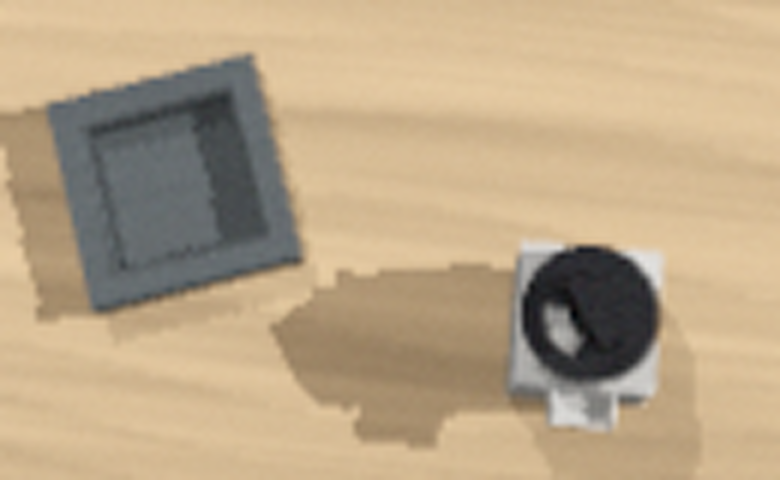

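View pics/scc.png

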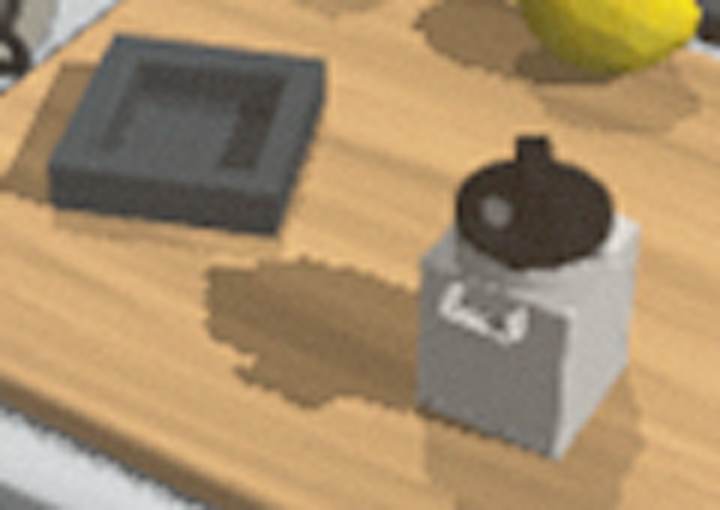

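The crops show the holder corners at about (50,105), (248,55), (300,262) and (98,312), and the shaker's top at about (522,240), (665,250), (655,390) and (512,388). The spout is at (582,415). The cap opening is at (562,325), left of the cap's middle at (590,313).

```bash
cat >> h.py <<'E'
def rel(pos,yaw,s=None):
    """shift+turn from present pose to TCP pos, tool down, tool x axis at world yaw"""
    s=s or robot.observe(); R0=R.from_rotvec(s['tcp_rot'])
    Rd=R.from_matrix(np.c_[[np.cos(yaw),np.sin(yaw),0],[np.sin(yaw),-np.cos(yaw),0],[0,0,-1]])
    x=R0.as_matrix()[:,0]
    return np.round(np.r_[R0.inv().apply(np.array(pos)-s['tool_pos']),(R0.inv()*Rd).as_rotvec()],4)
def yawx(s=None):
    s=s or robot.observe(); x=R.from_rotvec(s['tcp_rot']).as_matrix()[:,0]; return np.arctan2(x[1],x[0])
E
python3 - <<'E'
from h import *
f=lambda q:np.array(q)/6.+[180-.4,185-.4]
p=on_z('top',f([[50,105],[248,55],[300,262],[98,312]]),.038)
print('holder',p,p.mean(0),np.linalg.norm(p-np.roll(p,1,0),axis=1)); d=p-np.roll(p,1,0);print(np.degrees(np.arctan2(d[:,1],d[:,0]))%90)
a=np.load('top.npy').astype(int)
p=on_z('top',f([[522,240],[665,250],[655,392],[512,388]]),.082)
print('shaker',p,p.mean(0),np.linalg.norm(p-np.roll(p,1,0),axis=1)); d=p-np.roll(p,1,0);print(np.degrees(np.arctan2(d[:,1],d[:,0]))%90)
print('spout',on_z('top',f([[582,420]]),.082),'cap',on_z('top',f([[590,313]]),.0975),'open',on_z('top',f([[562,325]]),.0955))
print('yaw',yawx(), imaging.camera_info('wrist')['tool_from_camera'],imaging.camera_info('wrist')['fx'],robot.hold_point_z)
for yaw in(-np.pi/2,np.pi/2,0,np.pi): print(yaw,rel([.41,-.04,.23],yaw))
E
```

```text
holder [[0.53865284 0.18932556 0.038     ]
 [0.56938391 0.10891682 0.038     ]
 [0.48416391 0.07610017 0.038     ]
 [0.45430101 0.15660603 0.038     ]] [0.51162542 0.13273714 0.038     ] [0.09047541 0.08608114 0.09132021 0.0858661 ]
[21.20094931 20.91614096 21.06077998 20.35186761]
shaker [[ 0.49705772 -0.01338884  0.082     ]
 [ 0.49933872 -0.06992399  0.082     ]
 [ 0.44346631 -0.07084693  0.082     ]
 [ 0.43883695 -0.01535842  0.082     ]] [ 0.46967493 -0.04237954  0.082     ] [0.05825407 0.05658116 0.05588003 0.05568128]
[1.9375537  2.31043833 0.94635955 4.76909481]
spout [[ 0.42958167 -0.04362381  0.082     ]] cap [[ 0.46949015 -0.04182904  0.0975    ]] open [[ 0.46391931 -0.03165777  0.0955    ]]
yaw 2.737823465526284 [[-3.47107520e-04 -9.48197069e-01 -3.17682541e-01  8.13746819e-02]
 [ 9.99999939e-01 -3.40508920e-04 -7.62960992e-05 -6.06147608e-04]
 [-3.58300013e-05 -3.17682548e-01  9.48197130e-01 -1.42234339e-01]
 [ 0.00000000e+00  0.00000000e+00  0.00000000e+00  1.00000000e+00]] 269.00380594949524 0.0187
-1.5707963267948966 [-3.9280e-01 -4.5020e-01  1.2000e-03 -9.0000e-04 -1.8000e-03 -1.9746e+00]
1.5707963267948966 [-3.928e-01 -4.502e-01  1.200e-03 -1.600e-03  8.000e-04  1.167e+00]
0 [-3.9280e-01 -4.5020e-01  1.2000e-03 -8.0000e-04  2.3000e-03  2.7378e+00]
3.141592653589793 [-0.3928 -0.4502  0.0012 -0.0016 -0.0005 -0.4038]
```

jog_arm(
  plan=[
    [[0.085, -0.23, -0.22, 0, 0, 0, 0.95], [0.085, -0.23, -0.22, 0, 0, 0, 0.95], [0.085, -0.23, -0.22, 0, 0, 0, 0.95], [0.085, -0.23, -0.22, 0, 0, 0, 0.95], [0.085, -0.23, -0.22, 0, 0, 0, 0.95], [0.085, -0.23, -0.22, 0, 0, 0, 0.95], [0.085, -0.23, -0.22, 0, 0, 0, 0.95], [0.085, -0.23, -0.22, 0, 0, 0, 0.95]],
  ],
)

```text
time_s: 0.77
tool_pos: [0.3514, 0.2328, 0.2311]
tcp_rot: [1.975, 2.441, -0.002]
ft_force: [-0.2, 0.9, 0.7]
gripper_width: 0.0849
grip_force: 0.0
```

```bash
python3 -c "
from h import *
print(yawx(),rel([.47,-.042,.23],.038))"
```

```text
1.7810586756202178 [-2.9350e-01  5.8700e-02  1.6000e-03  1.4000e-03  1.5000e-03  1.7431e+00]
```

jog_arm(
  plan=[
    [[0.085, -0.2935, 0.0587, 0, 0, 0, 0.96], [0.085, -0.2935, 0.0587, 0, 0, 0, 0.96], [0.085, -0.2935, 0.0587, 0, 0, 0, 0.96], [0.085, -0.2935, 0.0587, 0, 0, 0, 0.96], [0.085, -0.2935, 0.0587, 0, 0, 0, 0.96], [0.085, -0.2935, 0.0587, 0, 0, 0, 0.96], [0.085, -0.2935, 0.0587, 0, 0, 0, 0.96], [0.085, -0.2935, 0.0587, 0, 0, 0, 0.96]],
  ],
)

```text
time_s: 1.43
tool_pos: [0.4742, -0.0439, 0.231]
tcp_rot: [2.879, 1.247, 0.0]
ft_force: [0.9, 0.7, 0.4]
gripper_width: 0.0851
grip_force: 0.0
```

jog_arm(
  plan=[
    [[0.085, 0, 0, 0, 0, 0, 0.782], [0.085, 0, 0, 0, 0, 0, 0.782], [0.085, 0, 0, 0, 0, 0, 0.782], [0.085, 0, 0, 0, 0, 0, 0.782], [0.085, 0, 0, 0, 0, 0, 0.782], [0.085, 0, 0, 0, 0, 0, 0.782], [0.085, 0, 0, 0, 0, 0, 0.782], [0.085, 0, 0, 0, 0, 0, 0.782]],
  ],
)

```text
time_s: 2.1
tool_pos: [0.4712, -0.0378, 0.2309]
tcp_rot: [-3.14, -0.071, 0.001]
ft_force: [0.4, -0.3, -0.4]
gripper_width: 0.0852
grip_force: 0.0
```

```bash
python3 -c "
from h import *
s=robot.observe();a=imaging.capture('wrist');np.save('w1.npy',a)
import pickle;pickle.dump(s,open('w1.pkl','wb'))
print(s['tool_pos'],yawx(s),s['joints'],rel([.47,-.042,.23],.038))
save('w1',cv2.resize(a,(768,576),interpolation=cv2.INTER_CUBIC))"
```

```text
[ 0.47117158 -0.0377995   0.23090235] 0.045343568841040405 [-2.27487529e-01  1.21629258e-01  1.70870516e+00  1.07618782e-04
  1.31219106e+00  1.29793781e+00] [-0.0014  0.0041  0.001  -0.0003  0.0007  0.0088]
```

View pics/w1.png

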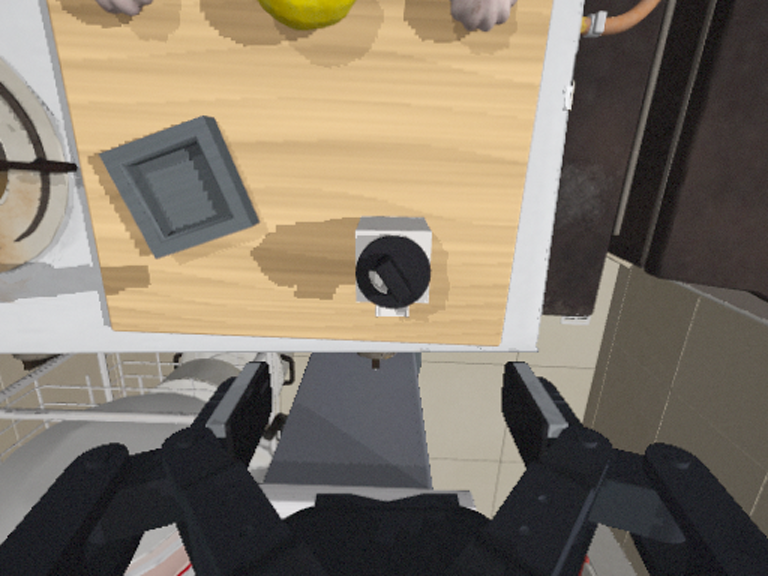

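The wrist view shows the holder at about (180,188), the shaker at (393,265), its spout pointing down at (393,310) and the opening at (378,280). I'll crop it for exact corners.

```bash
python3 -c "
from h import *
a=np.load('w1.npy')
f=lambda r,c,n:cv2.resize(a[r:r+n[0],c:c+n[1]],None,fx=5,fy=5,interpolation=cv2.INTER_CUBIC)
save('w1c',np.hstack([f(72,60,(104,80 + 36))[:, :580],f(72+60,225,(104,44+0+0+20))[:, :220]]))
print(f(72,60,(104,116)).shape)"
```

```text
(520, 580, 3)
```

View pics/w1c.png

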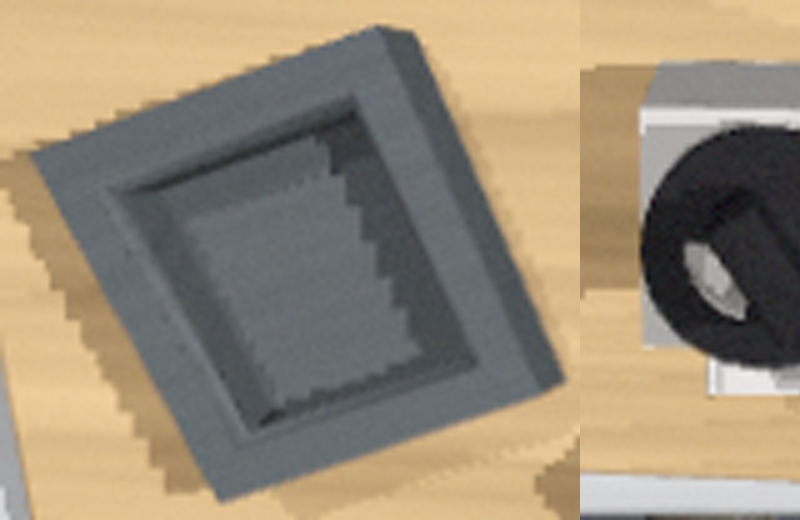

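The holder's top corners in the crop are at (32,155), (380,27), (540,388) and (222,500). The shaker's top-left back corner is at (640,108).

Run:
```python
from h import *
import pickle; s=pickle.load(open('w1.pkl','rb')); a=np.load('w1.npy').astype(int)
f=lambda q:np.array(q)/5.+[60-.4,72-.4]
for q,z in(([[32,155],[380,27],[540,388],[222,500]],.038),([[108,188],[354,96],[478,368],[248,440]],.038)):
  p=on_z('wrist',f(q),z,s);d=p-np.roll(p,1,0)
  print(p.mean(0),np.linalg.norm(d,axis=1),np.degrees(np.arctan2(d[:,1],d[:,0]))%90)
v=a.max(2); m=np.zeros(v.shape,np.uint8); m[150:210,230:292]=(v<75)[150:210,230:292]
c=max(cv2.findContours(m,cv2.RETR_EXTERNAL,2)[0],key=cv2.contourArea);print(cv2.boundingRect(c))
P=on_z('wrist',c.reshape(-1,2),.0975,s)[:,:2];(x,y),r=cv2.minEnclosingCircle((P*1000).astype(np.float32));print('cap',x,y,r)
# white edges of shaker rows: back edge row transitions, left/right edges
br=a.sum(2)
L=[];Rr=[]
for row in range(158,198,4):
  w=(a[row].max(1)-a[row].min(1)<45)  # grey vs wood
  idx=[i for i in range(230,295) if w[i]]; L.append((row,min(idx),max(idx)))
print(L)
back=[(c,[r for r in range(145,160) if br[r,c]>600][:1]) for c in range(240,288,6)];print(back)
m2=np.zeros(v.shape,np.uint8);m2[160:210,240:262]=((v>130)&(a.max(2)-a.min(2)<45)&1)[160:210,240:262]
n,lab,st,ce=cv2.connectedComponentsWithStats(m2);print(st,ce)
```

```text
[0.51271286 0.13178126 0.038     ] [0.08820038 0.08972861 0.08722522 0.0888343 ] [21.40669068 20.99875085 20.82029495 21.62654783]
[0.51236428 0.13119785 0.038     ] [0.06440081 0.06438436 0.06641123 0.06258036] [22.40332403 21.44574626 20.78990039 19.60052401]
(237, 157, 50, 49)
cap 469.28497314453125 -42.93680191040039 26.990558624267578
[(158, 237, 287), (162, 237, 287), (166, 237, 287), (170, 237, 286), (174, 237, 286), (178, 237, 286), (182, 237, 286), (186, 237, 286), (190, 237, 285), (194, 237, 285)]
[(240, [154]), (246, [154]), (252, [154]), (258, [154]), (264, [154]), (270, [154]), (276, [154]), (282, [154])]
[[     0      0    512    384 196421]
 [   240    160      9      9     39]
 [   246    181     12     15     62]
 [   240    195      8      7     24]
 [   250    203     12      7     62]] [[255.50577077 191.50132114]
 [242.38461538 162.53846154]
 [251.20967742 187.43548387]
 [242.20833333 198.66666667]
 [254.90322581 206.82258065]]
```

jog_arm(
  plan=[
    [[0.085, -0.002, 0.005, 0.035, 0, 0, 0], [0.085, -0.002, 0.005, 0.07, 0, 0, 0], [0.085, -0.002, 0.005, 0.1, 0, 0, 0], [0.085, -0.002, 0.005, 0.13, 0, 0, 0], [0.085, -0.002, 0.005, 0.15, 0, 0, 0], [0.085, -0.002, 0.005, 0.168, 0, 0, 0], [0.085, -0.002, 0.005, 0.178, 0, 0, 0], [0.085, -0.002, 0.005, 0.182, 0, 0, 0]],
  ],
)

```text
time_s: 2.82
tool_pos: [0.4683, -0.0426, 0.0474]
tcp_rot: [-3.14, -0.074, 0.006]
ft_force: [-0.4, 1.1, 0.4]
gripper_width: 0.0851
grip_force: 0.0
```

jog_arm(
  plan=[
    [[0.054, 0, 0, 0, 0, 0, 0], [0.054, 0, 0, 0, 0, 0, 0], [0.052, 0, 0, 0, 0, 0, 0], [0.05, 0, 0, 0, 0, 0, 0], [0.05, 0, 0, 0, 0, 0, 0], [0.05, 0, 0, 0, 0, 0, 0]],
  ],
  force=40,
)

```text
time_s: 3.32
tool_pos: [0.4706, -0.043, 0.0502]
tcp_rot: [3.14, 0.072, 0.004]
ft_force: [-0.2, 0.5, 4.4]
gripper_width: 0.0558
grip_force: 44.1
```

Run:
```python
from h import *
import pickle; s0=pickle.load(open('w1.pkl','rb'))
p=on_z('wrist',[[251.2,187.4]],.0945,s0)[0];print('open dir',np.degrees(np.arctan2(p[1]+.0429,p[0]-.4693)),p)
b=on_z('wrist',[[238,153.6],[286,153.6]],.082,s0);print(b)
s=robot.observe();print(s['tool_pos'],yawx(s),s['gripper_width'],s['grip_force'],s['ft_force'],s['wrist_torque'])
```

```text
open dir 126.08996116756917 [ 0.4613887 -0.0320469  0.0945   ]
[[ 0.4954616  -0.01605231  0.082     ]
 [ 0.49782343 -0.06843549  0.082     ]]
[ 0.47059392 -0.04301689  0.05022813] 0.045865664270364766 0.055779415944382446 44.061517302387756 [-0.24345599  0.54329164  4.35481196] [ 0.19975009  0.03230404 -0.00612742]
```

jog_arm(
  plan=[
    [[0.05, 0, 0, -0.002, 0, 0, 0], [0.05, 0, 0, -0.006, 0, 0, 0], [0.05, 0, 0, -0.012, 0, 0, 0], [0.05, 0, 0, -0.02, 0, 0, 0], [0.05, 0, 0, -0.028, 0, 0, 0], [0.05, 0, 0, -0.035, 0, 0, 0], [0.05, 0, 0, -0.04, 0, 0, 0], [0.05, 0, 0, -0.042, 0, 0, 0]],
  ],
  force=40,
)

```text
time_s: 3.98
tool_pos: [0.4704, -0.0431, 0.0925]
tcp_rot: [3.14, 0.072, 0.003]
ft_force: [0.0, 0.5, -4.5]
gripper_width: 0.0556
grip_force: 43.2
```

Run:
```python
from h import *
s=robot.observe();print(s['tool_pos'],yawx(s),s['gripper_width'],s['grip_force'],s['ft_force'],s['wrist_torque'])
print(rel([.5137,.1324,.092],.368))
```

```text
[ 0.4704188  -0.04312501  0.09252225] 0.045827969039515803 0.055611199957520036 43.24611510002569 [ 0.0376479   0.48622625 -4.51297422] [-0.00344333 -0.02158777 -0.00141756]
[ 0.0513 -0.1734  0.0005  0.0009 -0.002  -0.3222]
```

jog_arm(
  plan=[
    [[0.05, 0.001, -0.004, 0, 0, 0, -0.008], [0.05, 0.004, -0.013, 0, 0, 0, -0.025], [0.05, 0.008, -0.027, 0, 0, 0, -0.05], [0.05, 0.013, -0.042, 0, 0, 0, -0.08], [0.05, 0.018, -0.059, 0, 0, 0, -0.11], [0.05, 0.023, -0.077, 0, 0, 0, -0.145], [0.05, 0.0285, -0.096, 0, 0, 0, -0.18], [0.05, 0.034, -0.114, 0, 0, 0, -0.215]],
  ],
)

```text
time_s: 4.65
tool_pos: [0.4981, 0.0744, 0.0907]
tcp_rot: [-3.114, -0.413, 0.002]
ft_force: [-0.1, -0.9, -5.8]
gripper_width: 0.0555
grip_force: 43.5
```

Run:
```python
from h import *
s=robot.observe();print(s['tool_pos'],yawx(s))
print(rel([.5137,.1324,.092],.368))
```

```text
[0.49811448 0.07436572 0.09069321] 0.2634518089398896
[ 0.0302 -0.052  -0.0013 -0.001   0.0011 -0.1045]
```

jog_arm(
  plan=[
    [[0.05, 0.009, -0.015, 0, 0, 0, -0.03], [0.05, 0.017, -0.029, 0, 0, 0, -0.06], [0.05, 0.023, -0.04, 0, 0, 0, -0.08], [0.05, 0.027, -0.047, 0, 0, 0, -0.095], [0.05, 0.0295, -0.051, 0, 0, 0, -0.103], [0.05, 0.0302, -0.053, 0, 0, 0, -0.105], [0.05, 0.0302, -0.053, 0, 0, 0, -0.105], [0.05, 0.0302, -0.053, 0, 0, 0, -0.105]],
  ],
)

```text
time_s: 5.32
tool_pos: [0.5137, 0.131, 0.0912]
tcp_rot: [3.089, 0.571, -0.001]
ft_force: [-0.0, -0.1, -4.7]
gripper_width: 0.0551
grip_force: 43.5
```

Run:
```python
from h import *
s=robot.observe();a=imaging.capture('wrist');np.save('w2.npy',a)
print(s['tool_pos'],yawx(s),rel([.5137,.1324,.092],.368,s))
save('w2',cv2.resize(a[40:384,60:460],(800,688),interpolation=cv2.INTER_CUBIC)[:600])
```

```text
[0.51369487 0.1309575  0.09119879] 0.36542256524648037 [ 0.0005 -0.0013 -0.0008  0.0002  0.0007 -0.0026]
```

View pics/w2.png

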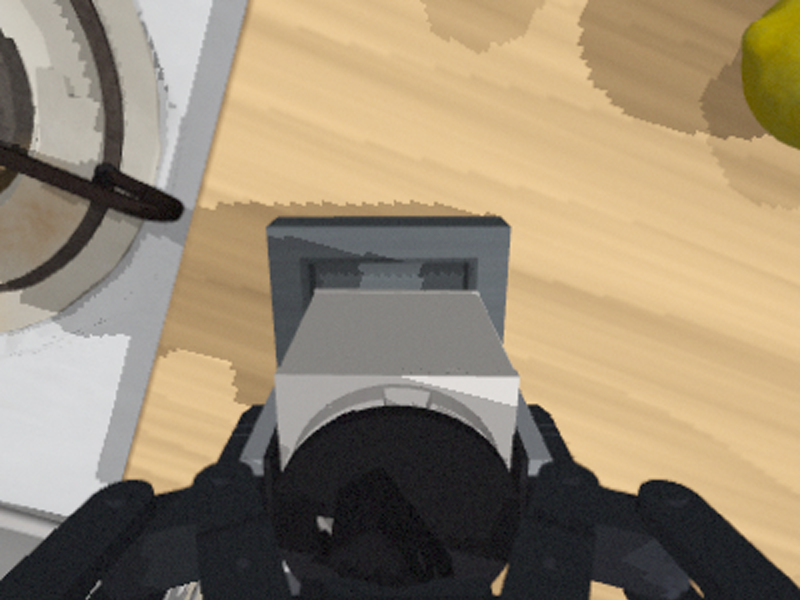

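The shaker is square to the holder. Its underside edge is at (313..478,291) and the holder's back top edge is at (267..510,227).

Run:
```python
from h import *
s=robot.observe(); f=lambda q:np.array(q)/2.+[59.75,39.75]
th=yawx(s);t=np.array([[np.cos(th),np.sin(th)],[np.sin(th),-np.cos(th)]])
b=on_z('wrist',f([[313,291],[478,291]]),.057,s);h=on_z('wrist',f([[267,227],[510,227]]),.038,s);m=on_z('wrist',f([[303,258],[478,258]]),.038,s)
k=on_z('wrist',f([[275,375],[518,375]]),.123,s)
for n,q in(('bot',b),('top',k),('hold',h),('mouth',m)): print(n,(t@(q[:,:2]-s['tool_pos'][:2]).T).T*1000)
print(rel([.5137,.1324,.092],.368,s), (t@(np.array([.5125,.132])-s['tool_pos'][:2]))*1000)
```

```text
bot [[ 25.51815731 -27.63303722]
 [ 25.50751053  29.16170124]]
top [[ 26.62869986 -26.59190873]
 [ 26.62414316  28.60588946]]
hold [[ 44.04566802 -46.30533402]
 [ 44.02958423  42.70995294]]
mouth [[ 32.37246069 -33.78806017]
 [ 32.35993181  31.57837217]]
[ 0.0005 -0.0015 -0.0007  0.0002  0.0005 -0.0029] [-0.71740464 -1.53295083]
```

jog_arm(
  plan=[
    [[0.05, 0.0008, -0.002, 0, 0, 0, -0.003], [0.05, 0.0008, -0.002, 0.004, 0, 0, -0.003], [0.05, 0.0008, -0.002, 0.01, 0, 0, -0.003], [0.05, 0.0008, -0.002, 0.016, 0, 0, -0.003], [0.05, 0.0008, -0.002, 0.022, 0, 0, -0.003], [0.05, 0.0008, -0.002, 0.027, 0, 0, -0.003], [0.05, 0.0008, -0.002, 0.031, 0, 0, -0.003], [0.05, 0.0008, -0.002, 0.033, 0, 0, -0.003]],
  ],
)

```text
time_s: 6.03
tool_pos: [0.5135, 0.1336, 0.0573]
tcp_rot: [-3.088, -0.576, 0.002]
ft_force: [-0.6, 0.2, -4.2]
gripper_width: 0.0554
grip_force: 43.5
```

jog_arm(
  plan=[
    [[0.05, 0, 0, 0.001, 0, 0, 0], [0.05, 0, 0, 0.002, 0, 0, 0], [0.05, 0, 0, 0.0025, 0, 0, 0]],
  ],
)

```text
time_s: 6.28
tool_pos: [0.5143, 0.1337, 0.0559]
tcp_rot: [-3.088, -0.576, -0.001]
ft_force: [0.4, -0.7, -4.2]
gripper_width: 0.0551
grip_force: 43.5
```

jog_arm(
  plan=[
    [[0.05, 0, 0, 0.0005, 0, 0, 0], [0.05, 0, 0, 0.001, 0, 0, 0], [0.05, 0, 0, 0.0015, 0, 0, 0], [0.05, 0, 0, 0.0015, 0, 0, 0]],
  ],
)

```text
time_s: 6.62
tool_pos: [0.5141, 0.1337, 0.0544]
tcp_rot: [-3.088, -0.576, -0.0]
ft_force: [0.1, -0.3, -4.2]
gripper_width: 0.0555
grip_force: 43.5
```

jog_arm(
  plan=[
    [[0.05, 0, 0, 0.0004, 0, 0, 0], [0.05, 0, 0, 0.0008, 0, 0, 0], [0.05, 0, 0, 0.0012, 0, 0, 0], [0.05, 0, 0, 0.0012, 0, 0, 0]],
  ],
)

```text
time_s: 6.95
tool_pos: [0.514, 0.1336, 0.0542]
tcp_rot: [3.088, 0.576, 0.001]
ft_force: [-3.6, -0.9, 5.7]
gripper_width: 0.0555
grip_force: 44.6
```

jog_arm(
  plan=[
    [[0.06, 0, 0, 0, 0, 0, 0], [0.07, 0, 0, 0, 0, 0, 0], [0.085, 0, 0, 0, 0, 0, 0], [0.085, 0, 0, 0, 0, 0, 0], [0.085, 0, 0, 0, 0, 0, 0], [0.085, 0, 0, 0, 0, 0, 0]],
  ],
)

```text
time_s: 7.45
tool_pos: [0.5142, 0.1337, 0.0531]
tcp_rot: [-3.088, -0.576, -0.0]
ft_force: [-1.1, -0.3, 0.7]
gripper_width: 0.0854
grip_force: 0.0
```

jog_arm(
  plan=[
    [[0.085, 0, 0, -0.01, 0, 0, 0], [0.085, 0, 0, -0.03, 0, 0, 0], [0.085, 0, 0, -0.06, 0, 0, 0], [0.085, -0.008, 0, -0.09, 0, 0, 0], [0.085, -0.02, 0, -0.12, 0, 0, 0], [0.085, -0.03, 0, -0.14, 0, 0, 0], [0.085, -0.03, 0, -0.14, 0, 0, 0], [0.085, -0.03, 0, -0.14, 0, 0, 0]],
  ],
)

```text
time_s: 8.12
tool_pos: [0.4866, 0.1229, 0.195]
tcp_rot: [3.088, 0.576, 0.006]
ft_force: [0.4, 0.2, -0.1]
gripper_width: 0.0851
grip_force: 0.0
```

```bash
cat > look.py <<'E'
from h import *
import sys,pickle
n=sys.argv[1]
s=robot.observe();a=imaging.capture('wrist');np.save(n+'.npy',a);pickle.dump(s,open(n+'.pkl','wb'))
o,d=ray('wrist',[[0,0]],s); 
import scipy
c=imaging.camera_info('wrist')
# predicted pixel of shaker
M=np.linalg.inv(np.array(c['tool_from_camera']));Rt=R.from_rotvec(s['tcp_rot']).as_matrix()
P=np.array([.5125,.132,.1])
q=M[:3,:3]@(Rt.T@(P-s['tool_pos']))+M[:3,3]
u,v=int(c['fx']*q[0]/q[2]+c['cx']),int(c['fy']*q[1]/q[2]+c['cy'])
print(s['time_s'],s['tool_pos'],yawx(s),s['joints'][5],u,v)
y0,x0=max(v-60,0),max(u-80,0)
print('crop origin',x0,y0)
save(n,cv2.resize(a[y0:y0+120,x0:x0+160],None,fx=5,fy=5,interpolation=cv2.INTER_CUBIC))
E
python3 look.py w3
```

```text
8.1167 [0.48660532 0.12286265 0.19497443] 0.36864585763308805 1.310610142632715 257 163
crop origin 177 103
```

View pics/w3.png

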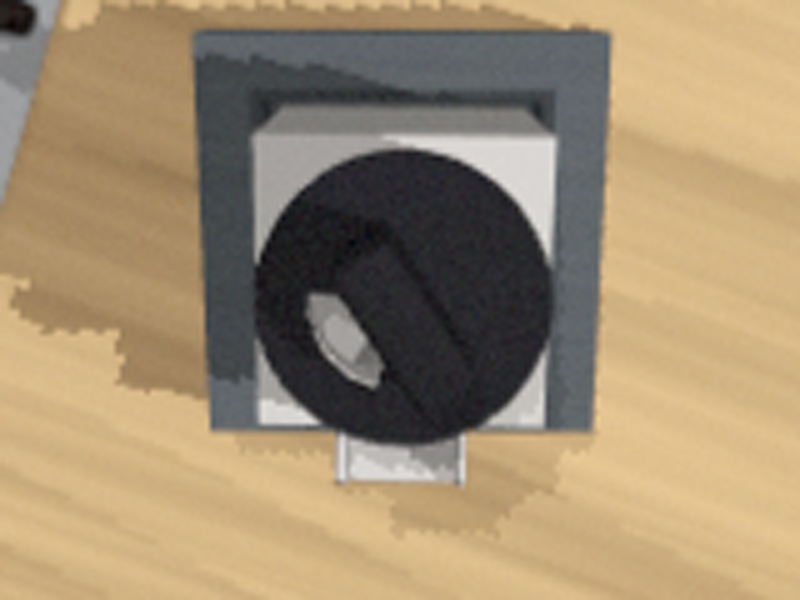

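Seated squarely in the socket. The cap's disc is centred at about (404,297), the knob's right top edge runs (388,235)–(475,360), the opening is at (343,340), and the spout is straight down at (400,460).

```bash
cat > cap.py <<'E'
from h import *
import pickle,sys
n=sys.argv[1];drop=float(sys.argv[2]) if len(sys.argv)>2 else 0
s=pickle.load(open(n+'.pkl','rb'));a=np.load(n+'.npy').astype(int)
v=a.max(2);m=np.zeros(v.shape,np.uint8);x0,y0=177,103
m[125:196,222:292]=(v<62)[125:196,222:292]
m=cv2.morphologyEx(m,cv2.MORPH_OPEN,np.ones((3,3)))
c=max(cv2.findContours(m,cv2.RETR_EXTERNAL,2)[0],key=cv2.contourArea)
P=on_z('wrist',cv2.convexHull(c).reshape(-1,2),.1015-drop,s)[:,:2]
(x,y),r=cv2.minEnclosingCircle((P*1000).astype(np.float32));print('cap',x,y,r)
h=np.zeros_like(m);cv2.drawContours(h,[c],-1,1,-1)
o=((v>100)&(cv2.erode(h,np.ones((7,7)))>0)).astype(np.uint8)
k,l,st,ce=cv2.connectedComponentsWithStats(o);i=1+np.argmax(st[1:,4]);q=on_z('wrist',[ce[i]],.0995-drop,s)[0]
print(ce[i],st[i],'open dir',np.degrees(np.arctan2(q[1]-y/1e3,q[0]-x/1e3)),np.hypot(q[1]*1e3-y,q[0]*1e3-x))
E
python3 cap.py w3
python3 - <<'E'
from h import *
import pickle;s=pickle.load(open('w3.pkl','rb'))
f=lambda q:np.array(q)/5.+[177-.4,103-.4]
for q in([[388,235],[475,360]],[[337,265],[430,420]]):
  p=on_z('wrist',f(q),.1215,s);d=p[1]-p[0];print(p,np.linalg.norm(d),np.degrees(np.arctan2(d[1],d[0])))
p=on_z('wrist',f([[253,135],[556,137]]),.086,s);d=p[1]-p[0];print('shaker',p,np.linalg.norm(d),np.degrees(np.arctan2(d[1],d[0])))
p=on_z('wrist',f([[335,484],[465,484]]),.089,s);print('spout',p,p.mean(0))
E
```

```text
cap 512.5753784179688 132.49583435058594 26.695968627929688
[245.29530201 170.63087248] [239 162  14  19 149] open dir 145.87007070577968 12.989775924520702
[[0.52642376 0.14022245 0.1215    ]
 [0.51214144 0.11929692 0.1215    ]] 0.025334999273178248 -124.31475129542851
[[0.51887133 0.14620679 0.1215    ]
 [0.49970164 0.12244486 0.1215    ]] 0.030530414299450342 -128.89449228989528
shaker [[0.52871235 0.16800196 0.086     ]
 [0.54837677 0.11604304 0.086     ]] 0.05555554432388594 -69.27030820516683
spout [[0.47113314 0.13069818 0.089     ]
 [0.48035816 0.10678636 0.089     ]] [0.47574565 0.11874227 0.089     ]
```

```bash
python3 -c "
from h import *
print(rel([.5126,.1325,.150],.951))"
```

```text
[ 2.820e-02  5.000e-04  4.360e-02  6.000e-04 -1.200e-03 -5.823e-01]
```

jog_arm(
  plan=[
    [[0.028, 0.0282, 0.0005, 0, 0, 0, -0.12], [0.028, 0.0282, 0.0005, 0, 0, 0, -0.24], [0.028, 0.0282, 0.0005, 0.01, 0, 0, -0.36], [0.028, 0.0282, 0.0005, 0.02, 0, 0, -0.48], [0.028, 0.0282, 0.0005, 0.032, 0, 0, -0.582], [0.028, 0.0282, 0.0005, 0.04, 0, 0, -0.582], [0.028, 0.0282, 0.0005, 0.0436, 0, 0, -0.582], [0.028, 0.0282, 0.0005, 0.0436, 0, 0, -0.582]],
  ],
  force=20,
)

```text
time_s: 8.83
tool_pos: [0.5116, 0.1325, 0.1477]
tcp_rot: [-2.794, -1.434, 0.005]
ft_force: [-0.2, 0.6, 0.5]
gripper_width: 0.028
grip_force: 0.0
```

```bash
python3 -c "
from h import *
s=robot.observe()
print(s['tool_pos'],yawx(s),rel([.5126,.1325,.105],.951,s))"
```

```text
[0.51161747 0.13245629 0.14770484] 0.9486674513493306 [ 0.0007  0.0009  0.0427 -0.0028  0.0024 -0.0023]
```

jog_arm(
  plan=[
    [[0.028, 0.0007, 0.0009, 0.01, 0, 0, 0], [0.028, 0.0007, 0.0009, 0.02, 0, 0, 0], [0.028, 0.0007, 0.0009, 0.03, 0, 0, 0], [0.028, 0.0007, 0.0009, 0.036, 0, 0, 0], [0.028, 0.0007, 0.0009, 0.04, 0, 0, 0], [0.028, 0.0007, 0.0009, 0.042, 0, 0, 0], [0.028, 0.0007, 0.0009, 0.042, 0, 0, 0], [0.028, 0.0007, 0.0009, 0.042, 0, 0, 0]],
  ],
)

```text
time_s: 9.5
tool_pos: [0.5139, 0.1326, 0.1077]
tcp_rot: [2.793, 1.438, 0.001]
ft_force: [0.3, 0.2, 0.2]
gripper_width: 0.0281
grip_force: 0.0
```

jog_arm(
  plan=[
    [[0.022, 0, 0, 0, 0, 0, 0], [0.018, 0, 0, 0, 0, 0, 0], [0.016, 0, 0, 0, 0, 0, 0], [0.016, 0, 0, 0, 0, 0, 0]],
  ],
)

```text
time_s: 9.83
tool_pos: [0.5138, 0.1326, 0.1078]
tcp_rot: [2.793, 1.438, 0.001]
ft_force: [-0.8, -0.6, -0.0]
gripper_width: 0.0159
grip_force: 0.0
```

```bash
cat > st.py <<'E'
from h import *
s=robot.observe()
print(round(s['time_s'],2),s['tool_pos'].round(4),'yaw',np.degrees(yawx(s)).round(2),'f',s['ft_force'].round(2),'t',s['wrist_torque'].round(3),s['gripper_width'].round(4),s['grip_force'],s['joints'][5].round(3),rel([.5126,.1325,.105],yawx(s),s))
E
python3 st.py
```

```text
Traceback (most recent call last):
  File "st.py", line 3, in <module>
    print(round(s['time_s'],2),s['tool_pos'].round(4),'yaw',np.degrees(yawx(s)).round(2),'f',s['ft_force'].round(2),'t',s['wrist_torque'].round(3),s['gripper_width'].round(4),s['grip_force'],s['joints'][5].round(3),rel([.5126,.1325,.105],yawx(s),s))
                                                                                                                                                   ^^^^^^^^^^^^^^^^^^^^^^^^
AttributeError: 'float' object has no attribute 'round'
```

jog_arm(
  plan=[
    [[0.016, -0.0007, -0.001, 0.001, 0, 0, -0.04], [0.016, -0.0007, -0.001, 0.0025, 0, 0, -0.09], [0.016, -0.0007, -0.001, 0.0025, 0, 0, -0.14], [0.016, -0.0007, -0.001, 0.0025, 0, 0, -0.19], [0.016, -0.0007, -0.001, 0.0025, 0, 0, -0.24], [0.016, -0.0007, -0.001, 0.0025, 0, 0, -0.29], [0.016, -0.0007, -0.001, 0.0025, 0, 0, -0.33], [0.016, -0.0007, -0.001, 0.0025, 0, 0, -0.36]],
  ],
)

```text
time_s: 10.5
tool_pos: [0.5124, 0.1326, 0.105]
tcp_rot: [-2.489, -1.917, -0.0]
ft_force: [-0.0, 0.6, 0.1]
gripper_width: 0.0158
grip_force: 0.2
```

```bash
sed -i "s/s\['gripper_width'\].round(4)/round(s['gripper_width'],4)/" st.py; python3 st.py; python3 -c "
from h import *
a=imaging.capture('wrist');np.save('w4.npy',a);save('w4',cv2.resize(a[150:384,130:386],None,fx=2.5,fy=2.5,interpolation=cv2.INTER_CUBIC))"
```

```text
10.5 [0.5124 0.1326 0.105 ] yaw 75.21 f [-0.05  0.6   0.1 ] t [-0.054  0.041 -0.053] 0.0158 0.2428404065722134 0.38 [-0.      0.0002  0.      0.0001 -0.0001 -0.    ]
```

View pics/w4.png

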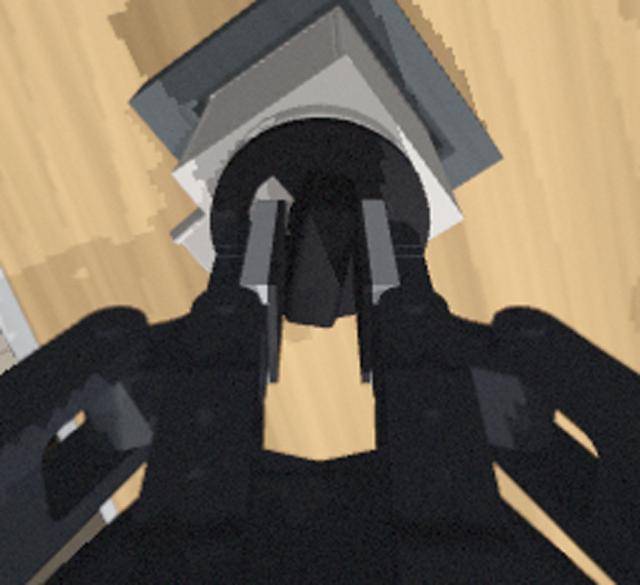

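The knob bar sits between the pads with slack, touching at the pad corners. The opening shows beside the left pad at (270,190). Continuing the turn to the edge of the search window.

jog_arm(
  plan=[
    [[0.016, 0, 0, 0, 0, 0, -0.05], [0.016, 0, 0, 0, 0, 0, -0.11], [0.016, 0, 0, 0, 0, 0, -0.17], [0.016, 0, 0, 0, 0, 0, -0.23], [0.016, 0, 0, 0, 0, 0, -0.29], [0.016, 0, 0, 0, 0, 0, -0.35], [0.016, 0, 0, 0, 0, 0, -0.4], [0.016, 0, 0, 0, 0, 0, -0.42]],
  ],
)

```text
time_s: 11.22
tool_pos: [0.5125, 0.1326, 0.105]
tcp_rot: [2.036, 2.393, 0.0]
ft_force: [0.6, -0.6, -0.6]
gripper_width: 0.0161
grip_force: 0.3
```

```bash
cat > disc.py <<'E'
from h import *
from scipy.optimize import least_squares
s=robot.observe();a=imaging.capture('wrist').astype(float).max(2)
c=np.array([258.,233.]);E=[]
for t in np.radians(np.arange(35,146,3)):
    rr=np.arange(26,46,.25);x=c[0]+rr*np.cos(t);y=c[1]-rr*np.sin(t)
    p=cv2.remap(a.astype(np.float32),x.astype(np.float32)[None],y.astype(np.float32)[None],1)[0]
    k=np.where(p>85)[0]
    if len(k) and k[0]>0: E.append((x[k[0]],y[k[0]]))
E=np.array(E)
th=yawx(s);T=np.array([[np.cos(th),np.sin(th)],[np.sin(th),-np.cos(th)]])
for z in(.1015,.097):
    P=on_z('wrist',E,z,s)[:,:2]*1000
    f=least_squares(lambda q:np.hypot(*(P-q[:2]).T)-q[2],[512,132,27],loss='soft_l1',f_scale=.3)
    print(z,f.x.round(2),'tool',(T@(f.x[:2]-s['tool_pos'][:2]*1000)).round(2),len(E),np.median(abs(f.fun)).round(2))
E
python3 st.py; python3 disc.py
```

```text
11.22 [0.5125 0.1326 0.105 ] yaw 99.23 f [ 0.62 -0.58 -0.58] t [-0.008  0.03  -0.03 ] 0.0161 0.2921126442379318 -0.039 [-0.0001  0.0001  0.      0.0001 -0.0001 -0.    ]
0.1015 [512.08 133.93  26.63] tool [ 1.39 -0.17] 37 0.05
0.097 [512.46 131.5   27.45] tool [-1.07 -0.18] 37 0.05
```

jog_arm(
  plan=[
    [[0.016, 0, 0, 0, 0, 0, -0.02], [0.016, 0, 0, 0, 0, 0, -0.04], [0.016, 0, 0, 0, 0, 0, -0.06], [0.016, 0, 0, 0, 0, 0, -0.08]],
  ],
)

```text
time_s: 11.6
tool_pos: [0.5125, 0.1326, 0.105]
tcp_rot: [1.937, 2.473, 0.0]
ft_force: [-0.1, -0.1, -0.9]
gripper_width: 0.0161
grip_force: 0.4
```

```bash
python3 st.py; python3 disc.py
```

```text
11.6 [0.5125 0.1326 0.105 ] yaw 103.85 f [-0.09 -0.07 -0.9 ] t [-0.013 -0.064 -0.02 ] 0.0161 0.39367214252706617 -0.12 [-0.0001  0.0001  0.      0.0001 -0.     -0.    ]
0.1015 [511.95 134.02  26.53] tool [ 1.5  -0.18] 37 0.05
0.097 [512.53 131.63  27.35] tool [-0.95 -0.19] 37 0.06
```

jog_arm(
  plan=[
    [[0.016, 0, 0, 0, 0, 0, -0.02], [0.016, 0, 0, 0, 0, 0, -0.04], [0.016, 0, 0, 0, 0, 0, -0.05], [0.016, 0, 0, 0, 0, 0, -0.05]],
  ],
)

```text
time_s: 11.98
tool_pos: [0.5125, 0.1326, 0.105]
tcp_rot: [1.876, 2.52, 0.0]
ft_force: [1.7, -0.1, 0.1]
gripper_width: 0.0161
grip_force: 0.3
```

```bash
python3 st.py; python3 disc.py
```

```text
11.98 [0.5125 0.1326 0.105 ] yaw 106.64 f [ 1.67 -0.08  0.06] t [-0.042  0.01  -0.085] 0.0161 0.28374976973282173 -0.169 [-0.0001  0.0001  0.      0.0002 -0.0001 -0.    ]
0.1015 [511.89 133.97  26.51] tool [ 1.52 -0.21] 37 0.07
0.097 [512.58 131.61  27.33] tool [-0.93 -0.22] 37 0.07
```

jog_arm(
  plan=[
    [[0.016, 0, 0, 0, 0, 0, -0.02], [0.016, 0, 0, 0, 0, 0, -0.04], [0.016, 0, 0, 0, 0, 0, -0.05], [0.016, 0, 0, 0, 0, 0, -0.05]],
  ],
)

```text
time_s: 12.37
tool_pos: [0.5125, 0.1326, 0.105]
tcp_rot: [1.813, 2.566, 0.0]
ft_force: [0.8, -0.8, -0.2]
gripper_width: 0.0161
grip_force: 0.3
```

```bash
python3 st.py; python3 disc.py
```

```text
12.37 [0.5125 0.1326 0.105 ] yaw 109.52 f [ 0.78 -0.79 -0.21] t [-0.012 -0.078  0.003] 0.0161 0.3231549938209355 -0.219 [-0.0001  0.0001  0.      0.0001 -0.     -0.    ]
0.1015 [511.65 134.08  26.36] tool [ 1.7  -0.28] 37 0.04
0.097 [512.46 131.76  27.18] tool [-0.75 -0.29] 37 0.05
```

jog_arm(
  plan=[
    [[0.016, 0, 0, 0, 0, 0, -0.02], [0.016, 0, 0, 0, 0, 0, -0.035], [0.016, 0, 0, 0, 0, 0, -0.04], [0.016, 0, 0, 0, 0, 0, -0.04]],
  ],
)

```text
time_s: 12.75
tool_pos: [0.5125, 0.1326, 0.105]
tcp_rot: [1.762, 2.601, 0.0]
ft_force: [-0.5, -0.5, 0.7]
gripper_width: 0.0163
grip_force: 0.4
```

```bash
python3 st.py; python3 disc.py
```

```text
12.75 [0.5125 0.1326 0.105 ] yaw 111.79 f [-0.52 -0.5   0.7 ] t [-0.007  0.088 -0.009] 0.0163 0.4152140562655404 -0.259 [-0.0001  0.0001  0.      0.0001 -0.     -0.    ]
0.1015 [511.58 134.05  26.36] tool [ 1.7 -0.3] 37 0.05
0.097 [512.48 131.77  27.17] tool [-0.75 -0.31] 37 0.05
```

jog_arm(
  plan=[
    [[0.016, 0, 0, 0, 0, 0, -0.02], [0.016, 0, 0, 0, 0, 0, -0.035], [0.016, 0, 0, 0, 0, 0, -0.04], [0.016, 0, 0, 0, 0, 0, -0.04]],
  ],
)

```text
time_s: 13.13
tool_pos: [0.5125, 0.1326, 0.105]
tcp_rot: [1.709, 2.636, 0.0]
ft_force: [-0.7, 0.1, 0.4]
gripper_width: 0.0157
grip_force: 0.4
```

```bash
python3 st.py; python3 disc.py
```

```text
13.13 [0.5125 0.1326 0.105 ] yaw 114.08 f [-0.74  0.14  0.36] t [-0.019 -0.01   0.031] 0.0157 0.43302139383740723 -0.299 [-0.0001  0.0001  0.      0.0001 -0.0001 -0.    ]
0.1015 [511.46 134.09  26.27] tool [ 1.82 -0.31] 37 0.06
0.097 [512.45 131.86  27.08] tool [-0.63 -0.32] 37 0.07
```

jog_arm(
  plan=[
    [[0.016, 0, 0, 0, 0, 0, -0.02], [0.016, 0, 0, 0, 0, 0, -0.035], [0.016, 0, 0, 0, 0, 0, -0.04], [0.016, 0, 0, 0, 0, 0, -0.04]],
  ],
)

```text
time_s: 13.52
tool_pos: [0.5125, 0.1326, 0.105]
tcp_rot: [1.656, 2.67, 0.0]
ft_force: [-0.8, -0.2, 0.2]
gripper_width: 0.0159
grip_force: 0.4
```

```bash
python3 st.py; python3 disc.py
```

```text
13.52 [0.5125 0.1326 0.105 ] yaw 116.37 f [-0.84 -0.16  0.24] t [-0.001  0.003 -0.035] 0.0159 0.43644057121127844 -0.339 [-0.0001  0.0001  0.      0.0001 -0.     -0.    ]
0.1015 [511.42 133.94  26.4 ] tool [ 1.68 -0.36] 37 0.05
0.097 [512.5  131.74  27.21] tool [-0.77 -0.36] 37 0.06
```

jog_arm(
  plan=[
    [[0.016, 0, 0, 0, 0, 0, -0.02], [0.016, 0, 0, 0, 0, 0, -0.035], [0.016, 0, 0, 0, 0, 0, -0.04], [0.016, 0, 0, 0, 0, 0, -0.04]],
  ],
)

```text
time_s: 13.9
tool_pos: [0.5125, 0.1326, 0.105]
tcp_rot: [-1.602, -2.702, -0.0]
ft_force: [0.0, -0.1, 0.7]
gripper_width: 0.0158
grip_force: 0.4
```

```bash
python3 st.py; python3 disc.py
```

```text
13.9 [0.5125 0.1326 0.105 ] yaw 118.67 f [ 0.05 -0.12  0.66] t [-0.015 -0.054  0.005] 0.0158 0.42077854595845565 -0.379 [-0.0001  0.0001  0.      0.     -0.     -0.    ]
0.1015 [511.24 134.1   26.19] tool [ 1.91 -0.33] 37 0.06
0.097 [512.41 131.95  26.99] tool [-0.54 -0.34] 37 0.06
```

jog_arm(
  plan=[
    [[0.016, 0, 0, 0, 0, 0, -0.02], [0.016, 0, 0, 0, 0, 0, -0.035], [0.016, 0, 0, 0, 0, 0, -0.04], [0.016, 0, 0, 0, 0, 0, -0.04]],
  ],
)

```text
time_s: 14.28
tool_pos: [0.5124, 0.1326, 0.105]
tcp_rot: [-1.548, -2.734, -0.0]
ft_force: [-1.1, -0.7, -0.1]
gripper_width: 0.0164
grip_force: 0.4
```

```bash
python3 st.py; python3 disc.py
```

```text
14.28 [0.5124 0.1326 0.105 ] yaw 120.96 f [-1.06 -0.69 -0.06] t [ 0.035 -0.062 -0.009] 0.0164 0.3564791406097356 -0.419 [-0.0001  0.0001 -0.     -0.     -0.0001  0.    ]
0.1015 [511.1  134.16  26.08] tool [ 2.05 -0.32] 37 0.07
0.097 [512.35 132.06  26.88] tool [-0.4  -0.33] 37 0.07
```

jog_arm(
  plan=[
    [[0.016, 0, 0, 0, 0, 0, -0.02], [0.016, 0, 0, 0, 0, 0, -0.035], [0.016, 0, 0, 0, 0, 0, -0.04], [0.016, 0, 0, 0, 0, 0, -0.04]],
  ],
)

```text
time_s: 14.67
tool_pos: [0.5125, 0.1326, 0.105]
tcp_rot: [1.493, 2.764, 0.0]
ft_force: [-0.2, -0.2, 0.2]
gripper_width: 0.0159
grip_force: 0.0
```

```bash
python3 st.py; python3 disc.py
```

```text
14.67 [0.5125 0.1326 0.105 ] yaw 123.25 f [-0.25 -0.19  0.25] t [ 0.018  0.033 -0.014] 0.0159 0.01939437039254699 -0.459 [-0.0001  0.      0.      0.0002  0.      0.    ]
0.1015 [509.84 136.12  25.35] tool [ 4.41 -0.3 ] 37 0.11
0.097 [511.13 134.14  26.14] tool [ 2.04 -0.3 ] 37 0.11
```

The cap dropped: the disc height jumped by about 4.5 mm and the pad contact vanished. Now I'll back off, open and rise.

jog_arm(
  plan=[
    [[0.016, 0, 0, 0, 0, 0, 0.05], [0.016, 0, 0, 0, 0, 0, 0.12], [0.02, 0, 0, 0, 0, 0, 0.16], [0.026, 0, 0, 0, 0, 0, 0.16], [0.032, 0, 0, 0, 0, 0, 0.16], [0.036, 0, 0, 0, 0, 0, 0.16], [0.036, 0, 0, 0, 0, 0, 0.16]],
  ],
)

```text
time_s: 15.3
tool_pos: [0.5125, 0.1326, 0.105]
tcp_rot: [1.709, 2.636, 0.0]
ft_force: [0.4, 0.7, 0.1]
gripper_width: 0.0361
grip_force: 0.0
```

jog_arm(
  plan=[
    [[0.036, 0, 0, -0.01, 0, 0, 0], [0.036, 0, 0, -0.025, 0, 0, 0], [0.036, 0, 0, -0.045, 0, 0, 0], [0.036, -0.01, 0, -0.065, 0, 0, 0], [0.036, -0.025, 0, -0.08, 0, 0, 0], [0.036, -0.03, 0, -0.09, 0, 0, 0], [0.036, -0.03, 0, -0.09, 0, 0, 0], [0.036, -0.03, 0, -0.09, 0, 0, 0]],
  ],
)

```text
time_s: 15.97
tool_pos: [0.5246, 0.1053, 0.1954]
tcp_rot: [1.711, 2.635, 0.001]
ft_force: [-0.2, -0.6, -0.0]
gripper_width: 0.0359
grip_force: 0.0
```

```bash
python3 look.py w5;python3 cap.py w5; python3 cap.py w5 .0045
```

```text
15.9667 [0.52464671 0.10529305 0.19537344] 1.9900211371645742 -0.35191542164295037 257 159
crop origin 177 99
cap 511.6872863769531 133.58604431152344 25.974390029907227
[243.6954023  157.71264368] [239 147  11  22 174] open dir -156.87974385563604 12.135396595259555
cap 512.07177734375 132.7154541015625 26.46934700012207
[243.6954023  157.71264368] [239 147  11  22 174] open dir -156.9166394844536 12.36477884007759
```

View pics/w5.png

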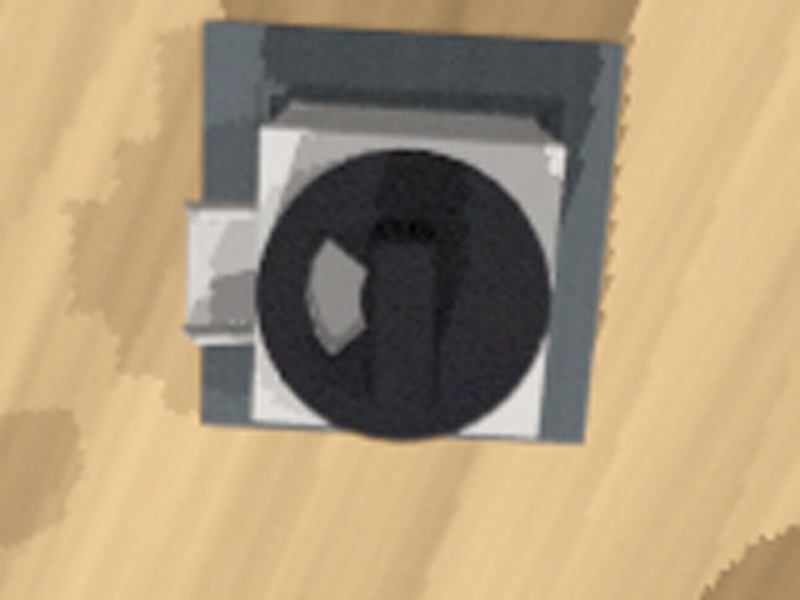

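The cap's opening (335,295) faces the spout (220,272). The disc's apparent radius shrank from 26.7 to 26.0 mm at the same height, so the cap has sunk home. The shaker is seated in the socket and the robot is clear.

```bash
python3 -c "
from bench import robot
print(robot.hand_in())"
```

```text
the job is handed in; nothing more can be done
None
```

The shaker stands upright and released in the socket, its cap turned so the opening faces the spout and dropped fully home; the lemon and garlic were not touched, and the job was handed in at about 16 s (no verdict was returned).

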